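# Isolate a water filter by its interlocked levers and take out the cartridge

### The job

Take the spent cartridge out of the water filter and stand it upright in the middle of the white drip dish. To free it, first open the bypass (middle lever) fully, then shut the two end levers fully, supply side first; the interlock allows only this order, and from outside you cannot tell which end is the supply side, so feel gently for the end lever that gives, never force one that is blocked, and set the cartridge down without dropping it or disturbing the mug, timer, canister and spice jar.

Things in the scene. Friction and masses are not known exactly. Their poses are not given: they have to be found in the camera images.
- filter_unit: water-filter head, white box 158 x 218 mm, deck 56 mm high, fixed on a wooden board (board top: world z = 0.018). Origin: centre of its underside; z up, x away from the robot, y left. A steel pipe along y at x = -0.030 (top 62 mm up; valve bodies 67 mm) carries three levers with upright pivots at y = +0.072 (left), 0 and -0.072 (right). Lever along the pipe: open; across it: shut
- lever_left (a joint): left lever, rad: 0 = open (handle points to the unit's +y, outward), 1.57 = shut (points to -x, to the robot). Interlock, hidden inside: both end levers are blocked until the middle one is fully open; then only the supply-side one gives; the other frees when that is fully shut. The supply side is left or right by chance, stays so, and shows nowhere
- lever_mid (a joint): middle (bypass) lever, rad: 0 = shut (handle points to -x, to the robot), 1.57 = open (points to the unit's +y, to the left lever's pivot). Stops at both ends. A free lever turns with about 2 to 4 N at the grip and stays where it is left; a blocked one stops firmly after at most 0.3 rad of play
- lever_right (a joint): right lever, rad: 0 = open (handle points to the unit's -y, outward), 1.57 = shut (points to -x, to the robot). Stops at both ends; interlocked as the left one
- handle_left: handle of the left lever; origin on its pivot at the height of the unit's underside, x along the handle, z up. Black grip 16 mm wide, 17 mm high, from 18 to 60 mm from the pivot, 73 to 90 mm above the unit's underside: its side can be pushed with closed fingertips
- handle_mid: handle of the middle lever; same shape and frame as the left one
- handle_right: handle of the right lever; same shape and frame as the left one
- cartridge: round filter cartridge, 103 mm tall, 52 mm across (45 above the collar), loose, about 0.3 kg; origin: centre of its underside, z up; at first 42 mm deep in the sump with 2 mm of play all round, axes as the unit's. 68 mm collar 42 to 47 mm up. Upright bar grip on top: 46 mm along its x, 16 mm thick along its y, 75 to 103 mm up
- cartridge_grip (a point): point on the cartridge's axis in the middle of its bar grip, 90 mm above its underside, 104 mm above the unit's underside at the start; axes as the cartridge's
- dish: round white drip dish, loose, 128 mm across and 20 mm high, flat inner floor 6 mm above its underside and about 88 mm across; origin: centre of its underside
- mug: white mug, 101 mm tall, bystander; origin at the centre of its underside
- timer: white wind-up timer, 68 mm across, 58 mm tall, bystander; origin at the centre of its underside
- canister: green canister with wooden lid, 87 mm across, 120 mm tall, bystander; origin at the centre of its underside
- spice_jar: spice jar, 41 mm across, 105 mm tall, bystander; origin at the centre of its underside
- sump (a point): centre of the round sump's mouth in the deck (unit frame x = +0.035, y = 0, z = 0.056). The cartridge stands in it. Two flat steel keepers (tops 67 mm above the unit's underside, their bridges 73 mm) reach over its collar from left and right; each draws back as its end lever is shut, so the cartridge comes out only with both shut

How it is judged (in metres and radians):
On the way, in this order (a step that is already met when the one before it is completed fails the run):
1. the bypass (middle) lever is fully open (value of joint lever_mid above 1.45 rad), for 0.1 s.
2. one end lever is fully shut (value of joint any of lever_left, lever_right above 1.45 rad), for 0.1 s.
3. both end levers are fully shut (value of joint each of lever_left, lever_right above 1.45 rad), for 0.1 s.
4. the cartridge is lifted clear of its sump (z of cartridge in the frame of filter_unit above 0.062 m), for 0.1 s.
At the end, for the whole second after the job is handed in: all three levers turned to within 7 degrees of their far stops (middle open, both end levers shut), and the cartridge at rest, upright within 6 degrees, on the floor of the dish within 25 mm of its middle, let go (all of step 3 and value of joint lever_mid above 1.45 rad and horizontal distance between cartridge and dish below 0.025 m and angle between each of cartridge, dish's own z axis and vertical below 0.1 rad and z of cartridge in the frame of dish between 0.003 and 0.012 m and linear speed of cartridge below 0.02 m/s); the robot touches nothing.
It fails at once if a lever is forced (over 60 N on its handle) (contact force between any of handle_left, handle_mid, handle_right and the arm above 60 N or contact force between any of handle_left, handle_mid, handle_right and the fingers above 60 N).
It fails at once if the cartridge is dropped (falls out of the fingers faster than 0.4 m/s) (linear speed of cartridge above 0.4 m/s and contact force between the fingers and cartridge below 0.05 N).
It fails at once if the mug, timer, canister or spice jar is pushed more than 30 mm or tipped (distance of any of mug, timer, canister, spice_jar from where it was at the start of the episode above 0.03 m or angle between any of mug, timer, canister, spice_jar's own z axis and vertical above 0.5 rad).
It also fails if it takes over 70 s, if anything falls off the work surface, if the arm or the gripper's body presses on something with over 40 N, if the wrist force passes 120 N, or if a joint passes its speed limit or range.

### The arm

A 6-joint arm with a two-finger parallel gripper is mounted at the origin on a cart in front of the work surface, level with it; the furniture and walls round the work are solid. World frame = base frame: x ahead of the robot, y to its left, z up, the work surface at z = 0. Lengths are in mm, angles in rad, forces in N, time in s.
With the tool pointing down it reaches from about 350 to 975 mm from the base axis. Payload 17.4 kg.
Tool frame: the origin (TCP) lies on the centre line of the jaws, within the pads' length; the fingertips stand 14 mm ahead of it and the grasp point (between the pads) lies 5 mm behind it (nose_length is the distance from the TCP to the fingertips, in mm); z points along the fingers, y is the line along which they close (so a half turn about z gives the same grasp; the last joint's range is limited). The gripper opens to 85 mm and grips with 20 to 120 N. Pads are 22 mm wide; open, the fingers measure 114 mm over their backs; the gripper's body (76 mm by 85 mm) begins 54 mm behind the grasp point. The pads swing forward as they close: fully open they stand 13 mm farther back than shut.
Start: joints at [-1.342, 0.116, 1.442, -0, 1.584, -0.038], TCP at [177.951, -651.126, 207.603] pointing down, gripper open.
Joint ranges: [-2.83, 2.83], [-0.83, 2.19], [0.07, 2.5], [-1.14, 4.28], [0.01, 3], [-2.97, 2.97]. Speed limits (rad/s): [1.89, 1.89, 2.22, 3.14, 3.14, 3.14].

### API

Orientations are given as a unit quaternion [w, x, y, z].
In Python, from bench import observe, read_camera, finish_job, recognise, trace, nose_length gives the robot as it stands.
- The arm moves only by the shell command python3 -m handwheel 'ROWS' [FORCE]. ROWS is JSON, a list of rows, each a list of 7 numbers: the turn, a rotation vector about the tool's x, y, z in rad, then the shift along the tool's x, y, z in cm, then the finger opening in cm, from 0 to 8.54. A call has 1 to 8 rows; each row is the pose to reach, as a shift and turn from the pose commanded when the call began, along the tool's axes at that moment; what a row does not reach only later rows make up. A row lasts 1/10 s, in which the tool goes at most 50 mm and 8.59 degrees, less where a joint would pass 70% of its speed; a pose out of reach is approached as far as the arm can. A call with a gripper value outside its range is refused whole. The fingers move at their own pace and stop on an object; FORCE is the grip in N (left out, the last holds). Time passes only in rows, so rows that repeat a pose let the fingers close. It gives the time, the measured TCP pose, the force, the opening and the grip force at its end, in the units of the state.
- observe(): the state, without advancing time (a new reading comes with each control period).
- read_camera(name): name is "scene" or "top" or "wrist"; returns a dict with "image" (400x640x3 uint8, blue, green, red), "fovy" (degrees; the focal length in pixels is half the picture's height over the tangent of half this angle, whatever the lens; pixels are square), "cx", "cy" (the principal point, pixels), "rvec" (rotation vector, rad) and "tvec" (3), from world to camera coordinates, as OpenCV has them. Camera axes: x right, y down, z forward; pixel columns grow to the right and rows downward; lengths in mm; the calibration is good to about 2 mm. A picture is of the moment at which its call begins. There is no depth.
- finish_job(): hands the job in; it is judged then, once.
Trained networks look in a picture, given as the dict that the camera call returned (one of the last four; its "shot" number tells which), for a name from the list of things; names that differ only in an ending like _2 or _b are one class to them, and where a whole thing is asked for, a point or a joint stands for the part that bears it (a point fixed in the world has none). Each returns a list of dicts, best first, with "score" (0 to 1); they miss things now and then, are a little off and sometimes report something else, mostly with a low value. They report only what shows in the picture. A call takes as long as a camera call.
- recognise(picture, query): "location" ([x, y, z] in mm, in the coordinates of the camera as it stood for that picture, good to about 4 mm: the middle of the surface that is visible of it).
- trace(picture, query): "pixels" (400x640 bool, what is visible of it).
The state is a dict: "t": time; "qpos": joint angles; "joint_velocities": joint speeds; "joint_efforts": joint torques, N m; "eef_pos": TCP position; "tcp_rot": TCP orientation; "contact_force": force on the tool from outside, world axes, zero at the start; "wrist_torque": the same for the moment, N m; "width": finger opening in mm; "finger_force": force on a finger pad.
Only numpy, scipy, OpenCV 4.12 (cv2) and the standard library are available. Lean on these libraries where they do the work, as an engineer would, in place of code of your own. Each camera call takes 0.05 s, during which the arm holds its last target. There are 200 camera calls.

## Working session

There is one attempt and no reset: what is moved stays moved. The work goes in short steps, Python scripts to look and compute and a shell command to move; the robot and the scene stay as the last step left them, time stands still between calls to the robot, and variables do not carry over. Pictures are saved under pics/ and viewed, at most 10 in all, crops included, and the job is handed in when it is done.

```bash
mkdir -p pics; ls
cat > h.py <<'E'
import numpy as np, cv2
from bench import *
def cam(n):
    p=read_camera(n); return p
def w(p,loc):
    R=cv2.Rodrigues(np.array(p["rvec"],float))[0]; return R.T@(np.array(loc,float)-np.array(p["tvec"],float).ravel())
def ray(p,u,v,z):
    f=200/np.tan(np.radians(p["fovy"])/2);R=cv2.Rodrigues(np.array(p["rvec"],float))[0]
    o=-R.T@np.array(p["tvec"],float).ravel(); d=R.T@np.array([(u-p["cx"])/f,(v-p["cy"])/f,1]); return o+d*(z-o[2])/d[2]
E
python3 - <<'E'
from h import *
print(observe(),nose_length)
for n in("scene","top"):
    p=cam(n);cv2.imwrite(f"pics/{n}0.png",p["image"])
    for q in "filter_unit handle_left handle_mid handle_right cartridge dish mug timer canister spice_jar".split():
        r=recognise(p,q)
        print(n,q,[(np.round(w(p,x["location"])).tolist(),round(x["score"],2)) for x in r[:2]])
E
```

```text
pics
{'t': 0.0, 'qpos': array([-1.34181952e+00,  1.16487168e-01,  1.44226726e+00,  6.29594298e-06,
        1.58403386e+00, -3.78071698e-02]), 'joint_velocities': array([-0.00106684,  0.00030737,  0.00186949, -0.00142124,  0.00019385,
       -0.00075583]), 'joint_efforts': array([-1.47316456e-03, -7.31990433e+01, -6.32497287e+01, -3.66249196e-05,
        6.19877756e-03, -3.59664989e-05]), 'eef_pos': array([ 177.88716181, -650.90065571,  206.86016323]), 'tcp_rot': array([-5.95391711e-04,  9.91116290e-01,  1.32996772e-01, -5.39222097e-05]), 'contact_force': array([ 0.05453483, -0.44597477,  0.67831061]), 'wrist_torque': array([-0.08656031,  0.01631199,  0.02973423]), 'finger_force': 0.0, 'width': 85.30984484264727} 14.0
scene filter_unit [([509.0, 66.0, 74.0], 0.71)]
scene handle_left [([489.0, 128.0, 100.0], 0.66)]
scene handle_mid [([491.0, 35.0, 98.0], 0.54)]
scene handle_right [([540.0, -55.0, 97.0], 0.42)]
scene cartridge [([570.0, 62.0, 107.0], 0.65)]
scene dish [([434.0, 262.0, 82.0], 0.62), ([558.0, -213.0, 24.0], 0.57)]
scene mug [([435.0, 262.0, 80.0], 0.59)]
scene timer [([379.0, -85.0, 52.0], 0.8), ([515.0, 63.0, 71.0], 0.46)]
scene canister [([652.0, -186.0, 91.0], 0.62)]
scene spice_jar [([677.0, -103.0, 83.0], 0.84)]
top filter_unit [([540.0, 39.0, 74.0], 0.91)]
top handle_left [([498.0, 35.0, 105.0], 0.68), ([494.0, 124.0, 106.0], 0.56)]
top handle_mid [([494.0, 35.0, 107.0], 0.65)]
top handle_right [([548.0, -55.0, 105.0], 0.47)]
top cartridge [([572.0, 53.0, 110.0], 0.67)]
top dish [([552.0, -208.0, 25.0], 0.89)]
top mug [([461.0, 263.0, 58.0], 0.84), ([666.0, -199.0, 120.0], 0.27)]
top timer [([378.0, -96.0, 58.0], 0.74)]
top canister [([662.0, -199.0, 121.0], 0.61)]
top spice_jar [([681.0, -114.0, 116.0], 0.82), ([546.0, -59.0, 101.0], 0.75)]
```

View pics/top0.png

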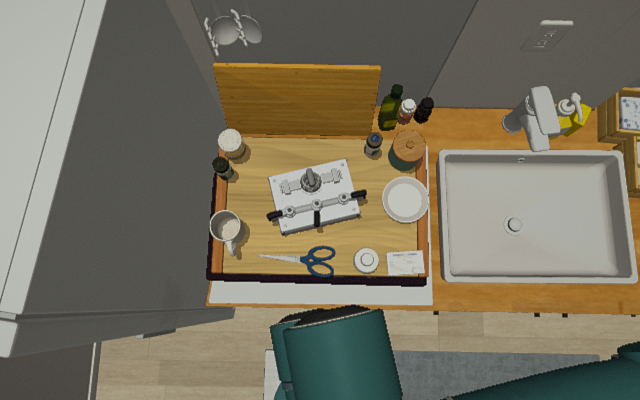

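View pics/scene0.png

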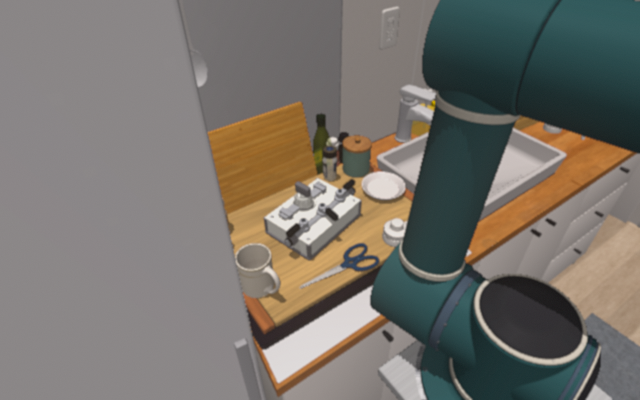

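The top view shows the unit at about (315,195), turned roughly 15°, with grips at (275,215), (317,222) and (358,195). The dish is at (405,199), timer at (366,260), canister at (408,148), jar at (373,144) and mug at (227,228). The tool's yaw already nearly matches the unit's, so I'll travel over it.

```bash
python3 -m handwheel '[[0,0,0,3.3,-3.6,-1,0],[0,0,0,6.6,-7.2,-2,0],[0,0,0,9.9,-10.8,-3,0],[0,0,0,13.2,-14.4,-4,0],[0,0,0,16.5,-18,-5,0],[0,0,0,19.8,-21.6,-6,0],[0,0,0,23.1,-25.2,-7,0],[0,0,0,26.4,-28.8,-8,0]]' 60
python3 -m handwheel '[[0,0,0,3.3,-3.6,-1,0],[0,0,0,6.6,-7.2,-2,0],[0,0,0,9.9,-10.8,-3,0],[0,0,0,13.2,-14.4,-4,0],[0,0,0,16.5,-18,-4,0],[0,0,0,19.8,-21.6,-4,0],[0,0,0,22,-25.2,-4,0],[0,0,0,22,-28,-4,0]]'
python3 - <<'E'
from h import *
o=observe();print(o["t"],o["eef_pos"],o["tcp_rot"],o["contact_force"],o["width"])
p=cam("wrist");cv2.imwrite("pics/w0.png",p["image"])
for q in "filter_unit handle_left handle_mid handle_right cartridge cartridge_grip sump dish".split():
    print(q,[(np.round(w(p,x["location"])).tolist(),round(x["score"],2)) for x in recognise(p,q)[:3]])
E
```

```text
t: 1.9
eef_pos: [357.0, -301.9, 288.3]
tcp_rot: [0.0, 0.991, 0.133, 0.0]
contact_force: [0.6, -1.2, -0.1]
width: 0.0
finger_force: 0.0
t: 2.7
eef_pos: [496.0, 27.0, 326.8]
tcp_rot: [-0.0, 0.991, 0.134, -0.001]
contact_force: [0.7, -0.4, -0.3]
width: 0.4
finger_force: 0.0
2.7 [495.99342622  26.97275497 326.83089315] [-2.48571465e-04  9.91000677e-01  1.33855335e-01 -5.87449434e-04] [ 0.71580542 -0.40633915 -0.27355595] 0.373614201035845
filter_unit [([551.0, 39.0, 71.0], 0.82), ([492.0, 121.0, 108.0], 0.55)]
handle_left [([499.0, 123.0, 105.0], 0.71)]
handle_mid [([496.0, 31.0, 108.0], 0.96), ([555.0, -206.0, 27.0], 0.43)]
handle_right [([545.0, -58.0, 104.0], 0.84)]
cartridge [([583.0, 51.0, 134.0], 0.91)]
cartridge_grip [([583.0, 51.0, 136.0], 0.64)]
sump [([551.0, 43.0, 72.0], 0.79)]
dish [([556.0, -204.0, 26.0], 0.89)]
```

View pics/w0.png

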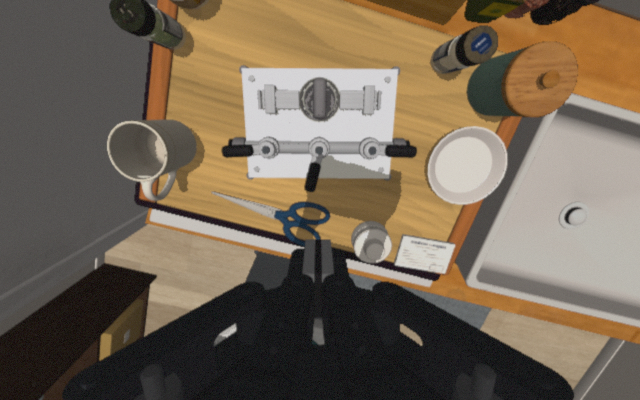

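Wrist view: left grip spans (223–253,150), right grip (386–416,151), mid handle runs from (319,150) to (311,189). The pivots are at (268,149), (319,150) and (372,150). The cartridge bar is at (320,97).

Run:
```python
from h import *
p=cam("wrist")
for n,u,v,z in [("Lout",223,151,100),("Lin",253,149,108),("Rout",416,152,100),("Rin",386,150,108),("Mtip",311,189,100),("Mpiv",319,152,108),("deckTL",244,68,74),("deckTR",398,68,74),("deckBL",247,179,74),("deckBR",392,179,74)]:
    print(n,np.round(ray(p,u,v,z),1))
m={}
for q,z in [("handle_left",104),("handle_right",104),("handle_mid",104),("dish",38),("cartridge_grip",121)]:
    r=trace(p,q)
    if not r: continue
    ys,xs=np.nonzero(r[0]["pixels"]); rect=cv2.minAreaRect(np.c_[xs,ys].astype(np.float32))
    print(q,r[0]["score"],np.round(rect[0]),np.round(rect[1]),round(rect[2],1),np.round(ray(p,*rect[0],z),1), [np.round(ray(p,*c,z)[:2]).tolist() for c in cv2.boxPoints(rect)])
R=cv2.Rodrigues(np.array(p["rvec"]))[0];print(-R.T@np.array(p["tvec"]).ravel(),R)
```

```text
Lout [483.2 154.8 100. ]
Lin [498.1 114.3 108. ]
Rout [ 551.3 -100.5  100. ]
Rin [543.6 -57.9 108. ]
Mtip [462.8  24.9 100. ]
Mpiv [517.4  28.  108. ]
deckTL [594.9 153.6  74. ]
deckTR [649.3 -46.1  74. ]
deckBL [445.7 120.3  74. ]
deckBR [502.8 -89.8  74. ]
handle_left 0.65 [311. 164.] [16. 52.] 16.4 [497.7  33.4 104. ] [[461.0, 46.0], [533.0, 44.0], [533.0, 21.0], [460.0, 23.0]]
handle_right 0.58 [386. 148.] [16. 53.] 90.0 [546.  -58.7 104. ] [[547.0, -21.0], [565.0, -89.0], [545.0, -97.0], [526.0, -27.0]]
dish 0.73 [146. 148.] [83. 82.] 35.5 [443. 290.  38.] [[404.0, 377.0], [525.0, 312.0], [481.0, 204.0], [351.0, 265.0]]
cartridge_grip 0.3 [465. 164.] [73. 86.] 45.0 [ 555.  -160.3  121. ] [[530.0, -92.0], [621.0, -137.0], [580.0, -229.0], [481.0, -186.0]]
[567.83020506  43.6016539  494.57316165] [[ 2.62672399e-01 -9.64885054e-01  2.09202446e-04]
 [-9.21516933e-01 -2.50801934e-01  2.96487659e-01]
 [-2.86024043e-01 -7.80719083e-02 -9.55036661e-01]]
```

```bash
cat >> h.py <<'E'
P=np.array([517.2,27.1]);yaw=np.radians(15.0)
def st():
    o=observe();d=o["eef_pos"][:2]-P;c,s=np.cos(yaw),np.sin(yaw)
    q=o["tcp_rot"];print("t",round(o["t"],2),"unit-from-midpivot",np.round([c*d[0]+s*d[1],-s*d[0]+c*d[1]],1),"z",round(o["eef_pos"][2],1),"yaw",round(np.degrees(2*np.arctan2(q[2],q[1])),2),"F",np.round(o["contact_force"],1),"w",round(o["width"],1),round(o["finger_force"],1))
E
python3 -m handwheel '[[0,0,0,-1,1.5,4,0],[0,0,0,-2.55,3.74,8,0],[0,0,0,-2.55,3.74,12,0],[0,0,0,-2.55,3.74,16,0],[0,0,0,-2.55,3.74,19,0],[0,0,0,-2.55,3.74,19,0],[0,0,0,-2.55,3.74,19,0]]' >/dev/null; python3 -c "
from h import *
st()"
```

```text
t 4.15 unit-from-midpivot [-47.2 -34.5] z 138.6 yaw 15.29 F [0.2 0.1 1.2] w 0.2 0.0
```

```bash
python3 -m handwheel '[[0,0,0,0,0,1.4,0],[0,0,0,0,0,2.85,0],[0,0,0,0,-1.5,2.85,0],[0,0,0,0,-2.3,2.85,0],[0,0,0,-0.1,-3.0,2.85,0],[0,0,0,-0.2,-3.66,2.85,0],[0,0,0,-0.1,-4.4,2.85,0],[0,0,0,0.1,-5.15,2.85,0]]' ; python3 -c "
from h import *
st()"
```

```text
t: 4.95
eef_pos: [467.7, 32.2, 109.4]
tcp_rot: [0.0, 0.991, 0.133, 0.0]
contact_force: [0.4, 0.1, 0.5]
width: 0.0
finger_force: 0.0
t 4.95 unit-from-midpivot [-46.5  17.7] z 109.4 yaw 15.29 F [0.4 0.1 0.5] w 0.0 0.0
```

```bash
python3 -m handwheel '[[0,0,0,0.45,-0.7,0,0],[0,0,0,0.9,-1.35,0,0]]' ; python3 -c "
from h import *
st()
p=cam('wrist');cv2.imwrite('pics/w1.png',p['image'])
st()"
```

```text
t: 5.15
eef_pos: [473.1, 47.6, 109.2]
tcp_rot: [0.0, 0.991, 0.133, 0.0]
contact_force: [0.3, 0.2, -0.2]
width: 0.1
finger_force: 0.0
t 5.15 unit-from-midpivot [-37.3  31.2] z 109.2 yaw 15.29 F [ 0.3  0.2 -0.2] w 0.1 0.0
t 5.2 unit-from-midpivot [-36.8  31.8] z 109.1 yaw 15.31 F [ 0.1  0.1 -0.3] w 0.1 0.0
```

View pics/w1.png

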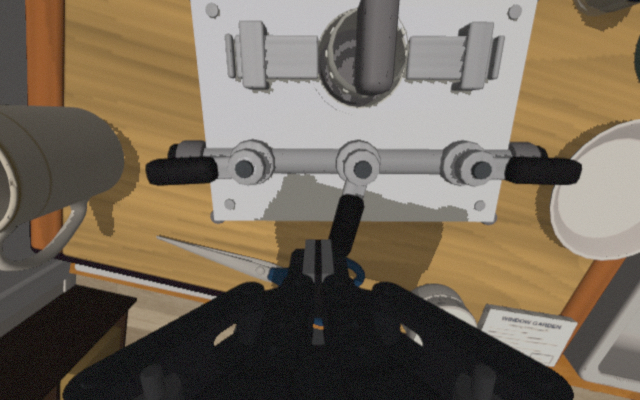

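The mid lever is still near 13°, with its grip from (352,200) to (335,255), and the fingertips appear at (318,242). The lever was not moved. I'll check the geometry by projection.

Run:
```python
from h import *
p=cam('wrist');o=observe();f=200/np.tan(np.radians(p["fovy"])/2)
K=np.array([[f,0,p["cx"]],[0,f,p["cy"]],[0,0,1.]])
c,s=np.cos(yaw),np.sin(yaw)
U=lambda a,b,z:[P[0]+c*a-s*b,P[1]+s*a+c*b,z]
e=o["eef_pos"]
pts=np.array([e,e-[0,0,14],e-[0,0,30],U(0,0,85),U(0,72,85),U(0,-72,85),U(0,132,108),U(0,-132,108),U(-60,0,108),U(-58,13,108),U(49,-109,74),U(-49,-109,74)],float)
print(np.round(cv2.projectPoints(pts,np.array(p["rvec"]),np.array(p["tvec"]),K,None)[0][:,0]),f)
st()
```

```text
[[319. 236.]
 [319. 227.]
 [319. 219.]
 [365. 171.]
 [259. 170.]
 [472. 172.]
 [151. 177.]
 [591. 180.]
 [366. 267.]
 [346. 264.]
 [531.  96.]
 [502. 232.]] 286.73846135305496
t 5.25 unit-from-midpivot [-37.2  31.4] z 109.0 yaw 15.34 F [ 0.1 -1.  -0. ] w -0.0 0.0
```

```bash
python3 -m handwheel '[[0,0,0,0,0,0.5,0],[0,0,0,0,0,1.0,0],[0,0,0,0,0,1.5,0],[0,0,0,0,0,1.5,0]]' ; python3 -c "
from h import *
st()
p=cam('scene');cv2.imwrite('pics/s1.png',cv2.resize(p['image'][150:290,230:430],None,fx=4,fy=4,interpolation=cv2.INTER_CUBIC))
"
```

```text
t: 5.65
eef_pos: [472.4, 46.7, 93.1]
tcp_rot: [-0.0, 0.991, 0.133, -0.001]
contact_force: [-1.6, -0.5, -0.1]
width: 0.2
finger_force: 0.0
t 5.65 unit-from-midpivot [-38.2  30.5] z 93.1 yaw 15.27 F [-1.6 -0.5 -0.1] w 0.2 0.0
```

View pics/s1.png

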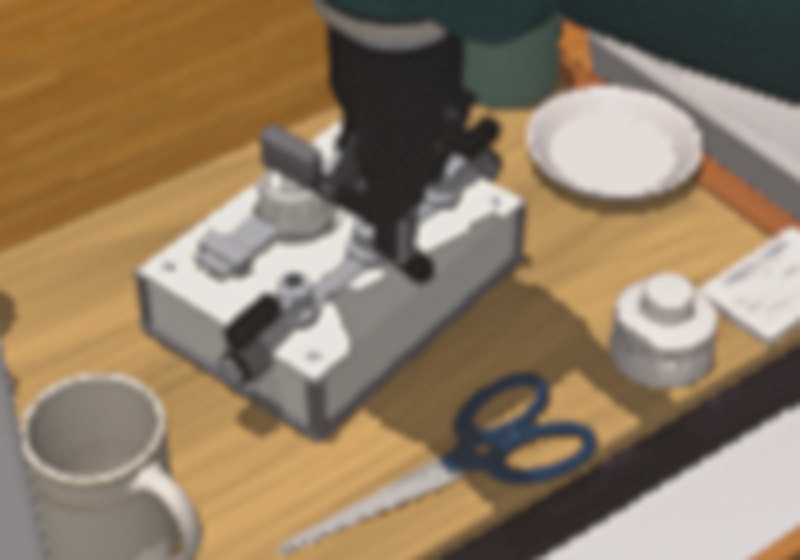

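```bash
python3 -m handwheel '[[0,0,0,0,0,-2,0],[0,0,0,0,0,-4,0],[0,0,0,-0.5,3.2,-4,0],[0,0,0,-0.9,6.45,-4,0],[0,0,0,-0.9,6.45,-2,0],[0,0,0,-0.9,6.45,-0.4,0],[0,0,0,-0.9,5,-0.4,0],[0,0,0,-0.9,4.2,-0.4,0]]' ; python3 -m handwheel '[[0,0,0,0,-0.4,0,0],[0,0,0,-0.1,-0.8,0,0],[0,0,0,-0.1,-1.2,0,0]]';python3 -c "
from h import *
st()
p=cam('wrist');cv2.imwrite('pics/w2.png',p['image'])
"
```

```text
t: 6.5
eef_pos: [474.7, 5.5, 98.0]
tcp_rot: [-0.0, 0.991, 0.133, -0.0]
contact_force: [-0.2, 0.4, -0.1]
width: -0.4
finger_force: 0.0
t: 6.8
eef_pos: [471.1, 15.9, 98.7]
tcp_rot: [0.0, 0.991, 0.133, 0.0]
contact_force: [0.3, -0.2, -0.4]
width: 0.2
finger_force: 0.0
t 6.8 unit-from-midpivot [-47.4   1.1] z 98.7 yaw 15.32 F [ 0.3 -0.2 -0.4] w 0.2 0.0
```

View pics/w2.png

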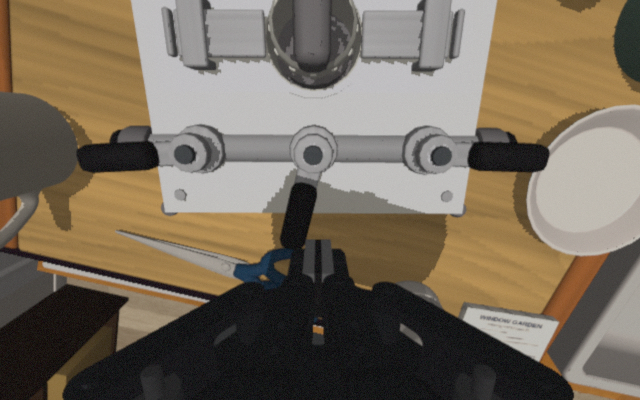

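The handle tip is at (293,247) and the fingers, at (318,240), sit just beyond it. My sweep ran too far toward the robot. I'll shift the reference to the networks' estimate and push closer to the pivot.

```bash
sed -i 's/517.2,27.1/521.5,32.5/' h.py
cat >> h.py <<'E'
def ang(name,cam_="wrist"):
    p=cam(cam_)
    for x in recognise(p,name)[:2]:
        l=w(p,x["location"]);d=l[:2]-P;c,s=np.cos(yaw),np.sin(yaw);print(name,np.round([c*d[0]+s*d[1],-s*d[0]+c*d[1]],1),round(x["score"],2))
E
python3 -m handwheel '[[0,0,0,0,1.7,-0.2,0],[0,0,0,0.8,1.7,-0.45,0],[0,0,0,1.7,1.7,-0.45,0],[0,0,0,1.7,1.2,-0.45,0],[0,0,0,1.7,0.7,-0.45,0],[0,0,0,1.7,0.2,-0.45,0]]' ;python3 -c "
from h import *
st()
ang('handle_mid')"
python3 -m handwheel '[[0,0,0,0,-0.5,0,0],[0,0,0,0,-1,0,0]]';python3 -c "
from h import *
st()
ang('handle_mid')"
```

```text
t: 7.45
eef_pos: [487.7, 18.6, 102.4]
tcp_rot: [-0.0, 0.991, 0.133, -0.0]
contact_force: [0.1, -0.3, 0.6]
width: 0.2
finger_force: 0.0
t 7.45 unit-from-midpivot [-36.3  -4.6] z 102.4 yaw 15.31 F [ 0.1 -0.3  0.6] w 0.2 0.0
handle_mid [-20.4   5. ] 0.89
t: 7.75
eef_pos: [485.2, 27.8, 102.6]
tcp_rot: [-0.0, 0.991, 0.133, 0.0]
contact_force: [-0.1, -0.2, -0.1]
width: 0.0
finger_force: 0.0
t 7.75 unit-from-midpivot [-36.2   4.9] z 102.6 yaw 15.27 F [-0.1 -0.2 -0.1] w 0.0 0.0
handle_mid [-14.3   0.8] 0.98
```

```bash
python3 -c "
from h import *
p=cam('wrist');cv2.imwrite('pics/w3.png',cv2.resize(p['image'][100:300,170:470],None,fx=2.6,fy=2.6))
"
```

```text
(no output)
```

View pics/w3.png

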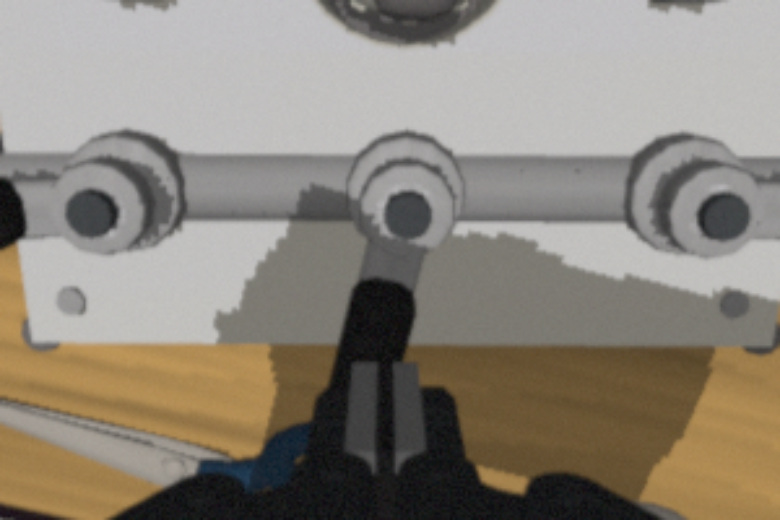

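Run:
```python
from h import *
c,s=np.cos(yaw),np.sin(yaw)
U=lambda a,b,z:[P[0]+c*a-s*b,P[1]+s*a+c*b,z]
for n,es in (("scene",[[472.4,46.7,93.1],[472.4,46.7,79]]),("wrist",[observe()["eef_pos"],observe()["eef_pos"]-[0,0,14]])):
    p=cam(n);f=200/np.tan(np.radians(p["fovy"])/2)
    K=np.array([[f,0,p["cx"]],[0,f,p["cy"]],[0,0,1.]])
    pts=np.array(es+[U(0,0,100),U(0,72,100),U(0,-72,100),U(-58,13,108),U(-49,109,74),U(-49,-109,74)],float)
    x=cv2.projectPoints(pts,np.array(p["rvec"]),np.array(p["tvec"]),K,None)[0][:,0]
    if n=="scene": x=(x-[230,150])*4
    else: x=(x-[170,100])*2.6
    print(n,np.round(x).tolist())
```

```text
scene [[394.0, 278.0], [394.0, 295.0], [367.0, 218.0], [291.0, 279.0], [437.0, 162.0], [427.0, 259.0], [313.0, 380.0], [528.0, 194.0]]
wrist [[384.0, 352.0], [384.0, 330.0], [406.0, 205.0], [97.0, 203.0], [715.0, 207.0], [351.0, 443.0], [19.0, 350.0], [782.0, 354.0]]
```

```bash
python3 -m handwheel '[[0,0,0,0,0,-0.6,0],[0,0,0,0,1.5,-0.6,0],[0,0,0,0,2.7,-0.6,0],[0,0,0,0,2.7,0.4,0],[0,0,0,0,2.7,0.8,0],[0,0,0,0,2.7,1.0,0],[0,0,0,0,2.7,1.1,0]]' | grep -E "eef|cont"
python3 -m handwheel '[[0,0,0,0,0,0.1,0],[0,0,0,0,0,0.2,0],[0,0,0,0,0,0.2,0]]' | grep -E "eef|cont"
python3 -m handwheel '[[0,0,0,0,0,0.1,0],[0,0,0,0,0,0.2,0],[0,0,0,0,0,0.2,0]]' | grep -E "eef|cont"
```

```text
eef_pos: [492.3, 1.7, 91.1]
contact_force: [-0.1, 0.2, -0.1]
eef_pos: [492.5, 1.6, 89.6]
contact_force: [0.6, 1.1, -0.9]
eef_pos: [492.5, 1.5, 87.5]
contact_force: [-0.2, -0.0, -0.6]
```

```bash
python3 -m handwheel '[[0,0,0,0,0,0.1,0],[0,0,0,0,0,0.2,0],[0,0,0,0,0,0.2,0]]' | grep -E "eef|cont"
python3 -m handwheel '[[0,0,0,0,0,0.1,0],[0,0,0,0,0,0.2,0],[0,0,0,0,0,0.2,0]]' | grep -E "eef|cont"
python3 -m handwheel '[[0,0,0,0,0,0.1,0],[0,0,0,0,0,0.2,0],[0,0,0,0,0,0.2,0]]' | grep -E "eef|cont"; python3 -c "
from h import *
p=cam('scene');cv2.imwrite('pics/s2.png',cv2.resize(p['image'][160:260,260:400],None,fx=5,fy=5,interpolation=cv2.INTER_CUBIC))
"
```

```text
eef_pos: [492.4, 1.5, 85.4]
contact_force: [-0.0, -0.2, -0.6]
eef_pos: [492.5, 1.5, 83.4]
contact_force: [-0.3, -0.2, -0.3]
eef_pos: [492.5, 1.5, 81.4]
contact_force: [-0.5, -0.1, 0.0]
```

View pics/s2.png

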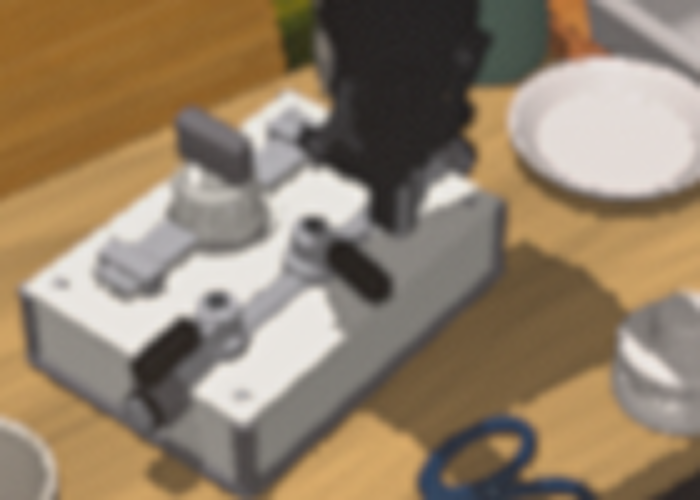

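Fingertips at crop (395,228) stand clear to the right of the mid handle, (335–385, 240–300). The real tips are clearly higher than nominal. I'll push at this height.

```bash
python3 -m handwheel '[[0,0,0,0,-0.5,0.1,0],[0,0,0,0,-1.0,0.2,0],[0,0,0,0,-1.5,0.2,0],[0,0,0,0,-2,0.2,0]]' | grep -E "eef|cont"
python3 -c "
from h import *
st();ang('handle_mid')"
python3 -m handwheel '[[0,0,0,0,-0.5,0,0],[0,0,0,0,-1.0,0,0]]' | grep -E "eef|cont"
python3 -c "
from h import *
st();ang('handle_mid')"
```

```text
eef_pos: [487.2, 20.8, 79.6]
contact_force: [2.7, -5.6, -2.2]
t 10.65 unit-from-midpivot [-36.1  -2.4] z 79.6 yaw 15.29 F [ 2.7 -5.6 -2.2] w -0.3 2.7
handle_mid [-22.6  11.1] 0.55
eef_pos: [484.6, 30.2, 79.6]
contact_force: [1.5, -6.2, -1.1]
t 10.95 unit-from-midpivot [-36.2   7.3] z 79.6 yaw 15.27 F [ 1.5 -6.2 -1.1] w 0.3 2.2
handle_mid [-16.4  13.7] 0.69
```

```bash
python3 -m handwheel '[[0,0,0,-0.2,-0.45,0,0],[0,0,0,-0.4,-0.9,0,0],[0,0,0,-0.1,-1.5,0,0],[0,0,0,0.2,-2,0,0],[0,0,0,0.6,-2.4,0,0],[0,0,0,1,-2.7,0,0]]' | grep -E "eef|cont"
python3 -c "
from h import *
st();ang('handle_mid')"
python3 -m handwheel '[[0,0,0,0.2,-0.15,0,0],[0,0,0,0.4,-0.3,0,0]]' | grep -E "eef|cont"
python3 -c "
from h import *
st();ang('handle_mid')"
```

```text
eef_pos: [487.3, 59.7, 79.6]
contact_force: [-0.8, -3.0, -0.7]
t 11.65 unit-from-midpivot [-26.   35.1] z 79.6 yaw 15.3 F [-0.8 -3.  -0.7] w -0.1 1.4
handle_mid [-6.2 26.6] 0.78
eef_pos: [490.3, 63.1, 79.5]
contact_force: [-1.1, -2.2, -0.9]
t 11.95 unit-from-midpivot [-22.3  37.7] z 79.5 yaw 15.28 F [-1.1 -2.2 -0.9] w 0.1 1.2
handle_mid [-5.2 26.9] 0.96
handle_mid [ -1.4 -93.8] 0.38
```

```bash
python3 -m handwheel '[[0,0,0,0.2,0,0,0],[0,0,0,0.4,0,0,0],[0,0,0,0.4,0,0,0]]' | grep -E "eef|cont"
python3 -m handwheel '[[0,0,0,0.2,0,0,0],[0,0,0,0.3,0,0,0],[0,0,0,0.3,0,0,0]]' | grep -E "eef|cont"
python3 -c "
from h import *
st();ang('handle_mid')"
```

```text
eef_pos: [492.9, 64.1, 79.4]
contact_force: [-15.1, -1.6, 5.8]
eef_pos: [493.5, 64.3, 79.1]
contact_force: [-38.3, -6.7, 17.7]
t 12.65 unit-from-midpivot [-18.8  38. ] z 79.1 yaw 15.28 F [-38.3  -6.7  17.7] w -0.1 20.0
handle_mid [ 0.6 29. ] 0.91
```

Mid lever at its stop. Now the left lever, approached from behind (+x side).

```bash
python3 -m handwheel '[[0,0,0,-0.8,0,0,0],[0,0,0,-1.2,0,-1.5,0],[0,0,0,-1.2,0,-4,0],[0,0,0,0.5,-2,-4,0],[0,0,0,2,-4.5,-4,0],[0,0,0,4.5,-7,-4,0],[0,0,0,5.2,-7.5,-4,0],[0,0,0,5.2,-7.5,-4,0]]' | grep -E "eef|cont"
python3 -c "
from h import *
st();ang('handle_mid');ang('handle_left')"
```

```text
eef_pos: [528.0, 151.8, 120.4]
contact_force: [0.3, -0.4, -0.8]
t 13.55 unit-from-midpivot [ 37.2 113.5] z 120.4 yaw 15.36 F [ 0.3 -0.4 -0.8] w -0.3 0.0
handle_mid [ 1.6 74.3] 0.68
handle_mid [-1.9 29. ] 0.61
handle_left [ 2.9 75.8] 0.88
handle_left [37.5 -0.7] 0.41
```

Descend and push toward −x gently (contact expected near a≈19).

```bash
python3 -m handwheel '[[0,0,0,0,0,1.5,0],[0,0,0,0,0,3,0],[0,0,0,0,0,4.1,0],[0,0,0,-0.6,0,4.1,0],[0,0,0,-1.2,0,4.1,0],[0,0,0,-1.6,0,4.1,0],[0,0,0,-1.6,0,4.1,0]]' | grep -E "eef|cont"
python3 -m handwheel '[[0,0,0,-0.2,0,0,0],[0,0,0,-0.4,0,0,0],[0,0,0,-0.4,0,0,0]]' | grep -E "eef|cont"
python3 -m handwheel '[[0,0,0,-0.2,0,0,0],[0,0,0,-0.4,0,0,0],[0,0,0,-0.4,0,0,0]]' | grep -E "eef|cont"
python3 -c "
from h import *
st()"
```

```text
eef_pos: [511.7, 146.7, 79.3]
contact_force: [-0.8, 0.7, 0.0]
eef_pos: [508.0, 145.7, 78.8]
contact_force: [-0.1, -0.7, -0.7]
eef_pos: [504.1, 144.8, 78.7]
contact_force: [1.5, 2.5, 0.5]
t 15.05 unit-from-midpivot [ 12.3 113. ] z 78.7 yaw 15.29 F [1.5 2.5 0.5] w -0.1 1.3
```

```bash
python3 -m handwheel '[[0,0,0,-0.2,0,0,0],[0,0,0,-0.4,0,0,0],[0,0,0,-0.4,0,0,0]]' | grep -E "eef|cont"
python3 -m handwheel '[[0,0,0,-0.2,0,0,0],[0,0,0,-0.3,0,0,0],[0,0,0,-0.3,0,0,0]]' | grep -E "eef|cont"
python3 -c "
from h import *
st();ang('handle_left')"
```

```text
eef_pos: [501.3, 144.0, 79.0]
contact_force: [11.0, 6.9, -3.0]
eef_pos: [499.7, 143.5, 79.3]
contact_force: [24.6, 7.5, -8.4]
t 15.65 unit-from-midpivot [  7.7 112.8] z 79.3 yaw 15.29 F [24.6  7.5 -8.4] w -0.1 12.7
handle_left [ -0.4 -65.7] 0.54
```

Left is blocked (25 N after small play), so right is the supply side. Moving there.

```bash
python3 -m handwheel '[[0,0,0,1.2,0,0,0],[0,0,0,1.2,0,-3.5,0],[0,0,0,1,3,-7,0],[0,0,0,0,7.5,-7,0],[0,0,0,0,12,-7,0],[0,0,0,0,16.5,-7,0],[0,0,0,1,20.5,-7,0],[0,0,0,2.8,22.8,-6,0]]' | grep -E "eef|cont"
python3 -m handwheel '[[0,0,0,0.2,0,3,0],[0,0,0,0.2,0,6,0],[0,0,0,-0.3,0,6,0],[0,0,0,-0.7,0,6,0],[0,0,0,-1.1,0,6,0],[0,0,0,-1.5,0,6,0],[0,0,0,-1.9,0,6,0],[0,0,0,-1.9,0,6,0]]' | grep -E "eef|cont"
python3 -c "
from h import *
st()"
```

```text
eef_pos: [585.2, -72.9, 139.7]
contact_force: [-0.2, 0.9, -0.1]
eef_pos: [566.3, -74.9, 79.6]
contact_force: [0.2, -0.9, -0.3]
t 17.35 unit-from-midpivot [  15.4 -115.3] z 79.6 yaw 15.28 F [ 0.2 -0.9 -0.3] w -0.2 0.3
```

```bash
python3 -m handwheel '[[0,0,0,-0.3,0,0,0],[0,0,0,-0.6,0,0,0],[0,0,0,-0.6,0,0,0]]' | grep -E "eef|cont"
python3 -m handwheel '[[0,0,0,-0.3,0,0,0],[0,0,0,-0.5,0,0,0]]' | grep -E "eef|cont"
python3 -m handwheel '[[0,0,0,-0.2,0,0,0],[0,0,0,-0.4,0,0,0]]' | grep -E "eef|cont"
python3 -c "
from h import *
st()"
```

```text
eef_pos: [560.3, -76.4, 78.8]
contact_force: [0.8, -0.5, 1.7]
eef_pos: [555.5, -77.6, 78.6]
contact_force: [2.5, 0.8, 2.0]
eef_pos: [551.5, -78.7, 78.5]
contact_force: [3.3, 0.9, 0.8]
t 18.05 unit-from-midpivot [   0.2 -115.1] z 78.5 yaw 15.29 F [3.3 0.9 0.8] w -0.1 1.3
```

```bash
python3 -m handwheel '[[0,0,0,-0.4,0,0,0],[0,0,0,-1.0,-0.1,0,0],[0,0,0,-1.6,-0.25,0,0],[0,0,0,-2.25,-0.6,0,0],[0,0,0,-2.8,-1,0,0]]' | grep -E "eef|cont"
python3 -m handwheel '[[0,0,0,-0.3,-0.4,0,0],[0,0,0,-0.6,-0.8,0,0],[0,0,0,-0.8,-1.1,0,0]]' | grep -E "eef|cont"
python3 -c "
from h import *
st();ang('handle_right')"
```

```text
eef_pos: [521.4, -76.5, 78.6]
contact_force: [3.3, -0.4, -0.6]
eef_pos: [511.2, -67.7, 78.7]
contact_force: [2.3, -1.2, -0.0]
t 18.85 unit-from-midpivot [-35.9 -94.1] z 78.7 yaw 15.3 F [ 2.3 -1.2 -0. ] w -0.4 1.1
handle_right [ -9.7 -75.6] 0.92
```

```bash
python3 -m handwheel '[[0,0,0,-0.1,-0.25,0,0],[0,0,0,-0.2,-0.5,0,0],[0,0,0,-0.2,-0.5,0,0]]' | grep -E "eef|cont"
python3 -m handwheel '[[0,0,0,0,-0.2,0,0],[0,0,0,0,-0.4,0,0],[0,0,0,0,-0.4,0,0]]' | grep -E "eef|cont"
python3 -c "
from h import *
st();ang('handle_right')"
```

```text
eef_pos: [508.1, -63.4, 78.5]
contact_force: [0.0, -1.0, 0.6]
eef_pos: [507.1, -60.5, 78.5]
contact_force: [-0.0, -8.8, -0.2]
t 19.55 unit-from-midpivot [-38.  -86.1] z 78.5 yaw 15.28 F [-0.  -8.8 -0.2] w 0.2 4.3
handle_right [ -8.2 -76.2] 0.87
```

```bash
python3 -m handwheel '[[0,0,0,0,-0.2,0,0],[0,0,0,0,-0.3,0,0],[0,0,0,0,-0.3,0,0]]' | grep -E "eef|cont"
python3 -c "
from h import *
st()"
```

```text
eef_pos: [506.9, -59.7, 78.6]
contact_force: [6.3, -27.6, -5.1]
t 19.95 unit-from-midpivot [-38.  -85.3] z 78.6 yaw 15.24 F [  6.3 -27.6  -5.1] w 0.2 14.4
```

Right shut. Back to the left lever.

```bash
python3 -m handwheel '[[0,0,0,0,0.8,0,0],[0,0,0,0,0.8,-4,0],[0,0,0,0.5,-3,-7,0],[0,0,0,1,-7.5,-7,0],[0,0,0,1.5,-12,-7,0],[0,0,0,2.5,-16,-7,0],[0,0,0,5,-19.7,-7,0],[0,0,0,6.6,-19.7,-5,0]]' | grep -E "eef|cont"
python3 -m handwheel '[[0,0,0,0.3,0,2.5,0],[0,0,0,0.3,0,5,0],[0,0,0,-0.4,0,5,0],[0,0,0,-0.8,0,5,0],[0,0,0,-1.2,0,5,0],[0,0,0,-1.6,0,5,0],[0,0,0,-2.0,0,5,0],[0,0,0,-2.4,0,5,0]]' | grep -E "eef|cont"
python3 -c "
from h import *
st()"
```

```text
eef_pos: [518.9, 154.9, 130.9]
contact_force: [0.5, -0.6, -0.4]
eef_pos: [495.3, 144.2, 79.6]
contact_force: [4.3, 1.6, 1.0]
t 21.55 unit-from-midpivot [  3.6 114.7] z 79.6 yaw 15.28 F [4.3 1.6 1. ] w -0.2 1.6
```

```bash
python3 -m handwheel '[[0,0,0,-0.4,0,0,0],[0,0,0,-0.8,0,0,0],[0,0,0,-1.4,0.1,0,0],[0,0,0,-2.0,0.25,0,0],[0,0,0,-2.6,0.6,0,0],[0,0,0,-3.1,1,0,0]]' | grep -E "eef|cont"
python3 -m handwheel '[[0,0,0,-0.3,0.4,0,0],[0,0,0,-0.6,0.8,0,0],[0,0,0,-0.8,1.1,0,0]]' | grep -E "eef|cont"
python3 -c "
from h import *
st();ang('handle_left')"
```

```text
eef_pos: [467.1, 126.0, 78.5]
contact_force: [1.9, 2.8, 0.8]
eef_pos: [462.7, 113.2, 78.6]
contact_force: [1.4, 2.6, -0.3]
t 22.45 unit-from-midpivot [-35.9  93.2] z 78.6 yaw 15.28 F [ 1.4  2.6 -0.3] w 0.2 1.1
handle_left [-9.8 75.5] 0.89
```

```bash
python3 -m handwheel '[[0,0,0,-0.1,0.25,0,0],[0,0,0,-0.2,0.5,0,0],[0,0,0,-0.2,0.5,0,0]]' | grep -E "eef|cont"
python3 -m handwheel '[[0,0,0,0,0.2,0,0],[0,0,0,0,0.4,0,0],[0,0,0,0,0.4,0,0]]' | grep -E "eef|cont"
python3 -c "
from h import *
st();ang('handle_left')"
```

```text
eef_pos: [462.3, 108.0, 78.5]
contact_force: [0.2, 0.5, 0.4]
eef_pos: [462.7, 105.8, 78.5]
contact_force: [-5.3, 16.4, 2.3]
t 23.15 unit-from-midpivot [-37.8  86.1] z 78.5 yaw 15.3 F [-5.3 16.4  2.3] w 0.1 8.5
handle_left [-7.7 72.8] 0.84
handle_left [58.2  8.9] 0.2
```

```bash
python3 -m handwheel '[[0,0,0,0,0.2,0,0],[0,0,0,0,0.2,0,0],[0,0,0,0,-0.8,-0.5,0],[0,0,0,0,-0.8,-4,2],[0,0,0,2,1.5,-8,4],[0,0,0,5,4,-8,5],[0,0,0,8,6.5,-8,5],[0,0,0,10.3,8.7,-8,5]]' | grep -E "eef|cont"
python3 -m handwheel '[[0,0,0,0,0,0,5],[0,0,0,0,0,0,5]]' |grep -E "eef|wid"
python3 -c "
from h import *
st();ang('cartridge');ang('cartridge_grip')
for c in ('wrist','top'):
  for h in ('handle_left','handle_mid','handle_right'): print(c);ang(h,c)
p=cam('wrist');cv2.imwrite('pics/w4.png',p['image'])"
```

```text
eef_pos: [587.3, 46.6, 158.6]
contact_force: [0.4, 0.5, -0.1]
eef_pos: [585.6, 47.3, 158.0]
width: 49.7
t 24.25 unit-from-midpivot [65.8 -2.3] z 158.0 yaw 15.24 F [-0.2  0.5 -0.6] w 49.7 0.0
cartridge [77.7 -0.9] 0.87
cartridge [51.9 -7.1] 0.63
cartridge_grip [75.4  4.2] 0.84
wrist
wrist
handle_mid [-3.6 13.9] 0.95
wrist
top
top
top
handle_right [  76.  -261.3] 0.66
handle_right [ 116.1 -180.1] 0.27
```

View pics/w4.png

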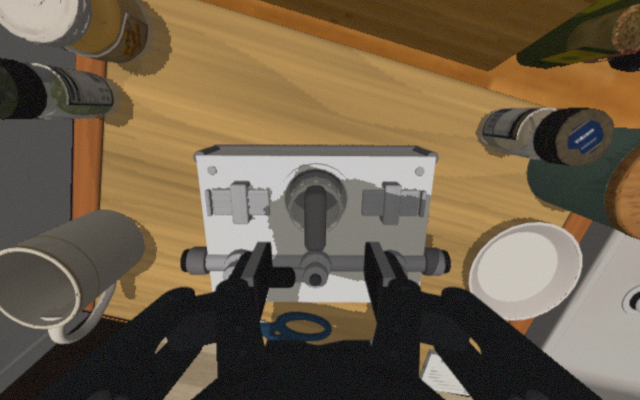

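The mid lever points left (280,277), the keepers are withdrawn, and the bar (317,185–245) lies centred between the jaws (265 and 367). Descend and grasp.

```bash
python3 -m handwheel '[[0,0,0,0,0,2,5],[0,0,0,0,0,4,5],[0,0,0,0,0,5.5,5],[0,0,0,0,0,6.4,5],[0,0,0,0,0,6.4,5]]' | grep -E "eef|cont"
python3 -m handwheel '[[0,0,0,0,0,0,1],[0,0,0,0,0,0,1],[0,0,0,0,0,0,1],[0,0,0,0,0,0,1],[0,0,0,0,0,0,1],[0,0,0,0,0,0,1],[0,0,0,0,0,0,1]]' 60
python3 -c "
from h import *
st();p=cam('wrist');cv2.imwrite('pics/w5.png',p['image'])"
```

```text
eef_pos: [585.2, 47.7, 93.5]
contact_force: [0.6, 0.6, 0.0]
t: 26.3
eef_pos: [586.0, 47.9, 95.5]
tcp_rot: [-0.0, 0.991, 0.133, 0.001]
contact_force: [-0.5, 3.3, 6.3]
width: 14.4
finger_force: 62.8
t 26.3 unit-from-midpivot [66.3 -1.8] z 95.5 yaw 15.29 F [-0.5  3.3  6.3] w 14.4 62.8
```

View pics/w5.png

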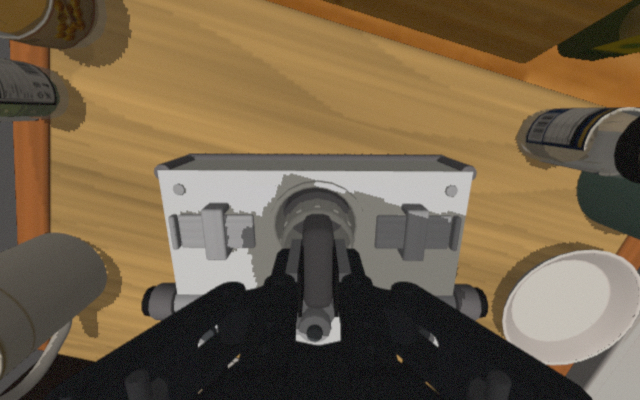

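```bash
python3 -m handwheel '[[0,0,0,0,0,-1,1],[0,0,0,0,0,-2.5,1],[0,0,0,0,0,-4,1],[0,0,0,0,0,-5.5,1],[0,0,0,0,0,-7.5,1],[0,0,0,0,0,-9.5,1],[0,0,0,0,0,-11.5,1],[0,0,0,0,0,-12.5,1]]' | grep -E "eef|cont|wid|fing"
python3 - <<'E'
from h import *
st();c,s=np.cos(yaw),np.sin(yaw)
for n in ("wrist","top"):
    p=cam(n)
    for q in ("dish","cartridge"):
        print(n,q,[(np.round(w(p,x["location"])).tolist(),round(x["score"],2)) for x in recognise(p,q)[:2]])
    t=trace(p,"dish")
    if t:
        ys,xs=np.nonzero(t[0]["pixels"]);ct=(xs.min()+xs.max())/2,(ys.min()+ys.max())/2
        print(t[0]["score"],len(xs),xs.min(),xs.max(),ys.min(),ys.max(),np.round(ray(p,*ct,18+15),1))
for h in ('handle_left','handle_mid','handle_right'): ang(h)
E
```

```text
eef_pos: [586.1, 47.7, 222.6]
contact_force: [0.0, 1.0, -3.1]
width: 14.4
finger_force: 61.8
t 27.15 unit-from-midpivot [66.3 -2.1] z 222.6 yaw 15.28 F [ 0.   1.  -3.1] w 14.4 61.8
wrist dish []
wrist cartridge [([596.0, 50.0, 255.0], 0.89)]
0.85 6335 445 540 203 289 [ 552.  -209.8   33. ]
top dish [([553.0, -208.0, 23.0], 0.79), ([595.0, -0.0, 72.0], 0.42)]
top cartridge [([565.0, 49.0, 226.0], 0.77)]
0.82 1676 382 428 176 222 [ 550.7 -205.7   33. ]
handle_left [-18.1  71.6] 0.64
handle_mid [ 0.5 49.6] 0.66
handle_right [-12.5 -69.8] 0.59
```

```bash
python3 -m handwheel '[[0,0,0,-1,2.4,0,1],[0,0,0,-2.5,6,0,1],[0,0,0,-4.2,10,0,1],[0,0,0,-6,14.2,0,1],[0,0,0,-7.8,18.5,0,1],[0,0,0,-9.2,21.8,0,1],[0,0,0,-10,23.7,0,1],[0,0,0,-10,23.7,0,1]]' | grep -E "eef|cont|wid|fing"
python3 -m handwheel '[[0,0,0,0,0,2,1],[0,0,0,0,0,5,1],[0,0,0,0,0,8,1],[0,0,0,0,0,10,1],[0,0,0,0,0,11.5,1],[0,0,0,0,0,12,1],[0,0,0,0,0,12,1]]' | grep -E "eef|cont|wid|fing"
python3 - <<'E'
from h import *
o=observe();print(o["eef_pos"],o["contact_force"])
for n in ("wrist","top"):
    p=cam(n)
    for q in ("dish","cartridge"):
        print(n,q,[(np.round(w(p,x["location"])).tolist(),round(x["score"],2)) for x in recognise(p,q)[:2]])
    t=trace(p,"dish")
    if t:
        ys,xs=np.nonzero(t[0]["pixels"]);print(t[0]["score"],len(xs),xs.min(),xs.max(),ys.min(),ys.max())
E
```

```text
eef_pos: [551.1, -209.7, 219.4]
contact_force: [-0.2, 0.6, -3.3]
width: 14.4
finger_force: 61.7
eef_pos: [551.8, -207.0, 99.6]
contact_force: [-0.4, 0.4, -2.7]
width: 14.6
finger_force: 61.6
[ 551.77020818 -207.03837272   99.61651908] [-0.44970962  0.44627222 -2.68718006]
wrist dish [([568.0, -191.0, 29.0], 0.78)]
wrist cartridge [([565.0, -203.0, 133.0], 0.67), ([569.0, -190.0, 30.0], 0.26)]
0.62 11966 241 392 130 259
top dish [([559.0, -251.0, 35.0], 0.71)]
top cartridge [([480.0, 95.0, 107.0], 0.37)]
0.48 141 382 428 182 203
```

```bash
python3 -m handwheel '[[0,0,0,0,0,0.3,1],[0,0,0,0,0,0.6,1],[0,0,0,0,0,0.8,1],[0,0,0,0,0,0.8,1]]' | grep -E "eef|cont"
python3 -m handwheel '[[0,0,0,0,0,0.1,1],[0,0,0,0,0,0.2,1],[0,0,0,0,0,0.2,1]]' | grep -E "eef|cont"
python3 -m handwheel '[[0,0,0,0,0,0.1,1],[0,0,0,0,0,0.15,1],[0,0,0,0,0,0.15,1]]' | grep -E "eef|cont"
```

```text
eef_pos: [551.4, -207.2, 91.0]
contact_force: [-0.9, 0.0, -3.2]
eef_pos: [551.6, -207.3, 89.5]
contact_force: [-0.2, 0.4, -2.7]
eef_pos: [551.6, -207.3, 88.0]
contact_force: [0.5, -0.4, -2.8]
```

```bash
python3 -m handwheel '[[0,0,0,0,0,0.1,1],[0,0,0,0,0,0.1,1]]' | grep -E "eef|cont"
python3 -m handwheel '[[0,0,0,0,0,0.1,1],[0,0,0,0,0,0.1,1]]' | grep -E "eef|cont"
python3 -m handwheel '[[0,0,0,0,0,0.05,1],[0,0,0,0,0,0.1,1]]' | grep -E "eef|cont"
```

```text
eef_pos: [551.8, -207.3, 87.4]
contact_force: [0.5, 0.8, 1.9]
eef_pos: [552.2, -207.4, 87.4]
contact_force: [-2.5, 2.8, 9.1]
eef_pos: [552.5, -207.4, 87.3]
contact_force: [-4.4, 4.6, 20.9]
```

```bash
python3 -m handwheel '[[0,0,0,0,0,-0.15,1],[0,0,0,0,0,-0.15,1]]' | grep -E "eef|cont"
python3 -m handwheel '[[0,0,0,0,0,0,2],[0,0,0,0,0,0,3],[0,0,0,0,0,0,4],[0,0,0,0,0,0,5],[0,0,0,0,0,0,5],[0,0,0,0,0,0,5]]' | grep -E "eef|cont|wid"
python3 -m handwheel '[[0,0,0,0,0,-2,5],[0,0,0,0,0,-5,5],[0,0,0,0,0,-9,5],[0,0,0,0,0,-13,5],[0,0,0,0,0,-17,5],[0,0,0,-4,0,-20,5],[0,0,0,-8,0,-20,5],[0,0,0,-8,0,-20,5]]' | grep -E "eef|cont|wid"
python3 - <<'E'
from h import *
st()
for n in ("wrist","top"):
    p=cam(n)
    for q in ("dish","cartridge","cartridge_grip"):
        print(n,q,[(np.round(w(p,x["location"])).tolist(),round(x["score"],2)) for x in recognise(p,q)[:2]])
    t=trace(p,"dish")
    if t:
        ys,xs=np.nonzero(t[0]["pixels"]);print(t[0]["score"],np.round(ray(p,(xs.min()+xs.max())/2,(ys.min()+ys.max())/2,33)))
    for h in ('handle_left','handle_mid','handle_right'): ang(h,n)
E
```

```text
eef_pos: [552.0, -207.4, 87.4]
contact_force: [0.0, 1.6, 6.6]
eef_pos: [551.6, -207.3, 86.6]
contact_force: [0.3, 0.4, 0.7]
width: 50.3
eef_pos: [472.1, -229.3, 288.6]
contact_force: [-0.2, 1.1, 0.0]
width: 50.0
t 32.95 unit-from-midpivot [-115.5 -240.1] z 288.6 yaw 15.19 F [-0.2  1.1  0. ] w 50.0 0.0
wrist dish [([556.0, -196.0, 29.0], 0.85), ([476.0, 90.0, 102.0], 0.22)]
wrist cartridge [([550.0, -205.0, 125.0], 0.66)]
wrist cartridge_grip [([547.0, -206.0, 129.0], 0.93)]
0.98 [ 553. -205.   33.]
handle_left [-27.4  69.9] 0.64
handle_left [ -36.3 -237.3] 0.23
handle_mid [-4.7 21.7] 0.69
handle_right [-25.2 -78.8] 0.75
handle_right [21.4 -3.1] 0.75
top dish [([563.0, -184.0, 26.0], 0.57)]
top cartridge [([539.0, -198.0, 102.0], 0.84)]
top cartridge_grip [([539.0, -199.0, 95.0], 0.64)]
0.81 [ 551. -198.   33.]
handle_left [-23.5  72.6] 0.44
handle_left [ -44.4 -227.5] 0.35
handle_mid [-0.3 26.5] 0.57
handle_right [-22. -71.] 0.59
```

```bash
python3 -c "
from bench import *
print(finish_job())"
```

```text
the job is handed in; nothing more can be done
None
```

I handed the job in at about 33 s. The middle lever is open and both end levers are shut, right first because that turned out to be the supply side. The cartridge stands released in the drip dish, about 5 mm off centre by the cameras. I never forced the blocked left lever (about 27 N at most), but the hand-in returned no verdict and I did not measure the four bystanders again at the end.

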